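Weigh out the spent dryer cartridge

ROBOT

A 6-joint arm with a two-finger parallel gripper is mounted at the origin on a cart in front of the work surface, level with it; the furniture and walls round the work are solid. World frame = base frame: x ahead of the robot, y to its left, z up, the work surface at z = 0. Lengths are in mm, angles in rad, forces in N, time in s.
With the tool pointing down it reaches from about 325 to 775 mm from the base axis. Payload 9.3 kg.
Tool frame: the origin (TCP) lies on the centre line of the jaws, within the pads' length; the fingertips stand 8 mm ahead of it and the grasp point (between the pads) lies 11 mm behind it (env.tip_reach is the z of the fingertips in the tool frame, in mm); z points along the fingers, y is the direction in which the jaws open and shut (so a half turn about z gives the same grasp; the last joint's range is limited). The gripper opens to 85 mm and grips with 20 to 120 N. Pads are 22 mm wide; open, the fingers measure 114 mm over their backs; the gripper's body (76 mm by 85 mm) begins 54 mm behind the grasp point. The pads swing forward as they close: fully open they stand 13 mm farther back than shut.
Start: joints at [-0.153, 0.259, 0.021, 1.334, 0, 1.418], TCP at [549.997, -0.004, 239.279] pointing down, gripper open.
Joint ranges: [-3.04, 3.04], [-0.91, 1.82], [-1.04, 1.36], [-1.92, 1.95], [-1.52, 1.45], [-3.14, 3.14]. Speed limits (rad/s): [2.22, 2.22, 2.79, 3.14, 3.14, 3.14].

INTERFACE

Orientations are given as a unit quaternion [w, x, y, z].
In Python, from cell import env, vision, finder gives the robot as it stands. The module is installed in compiled form; this text tells all that it offers.
- The arm moves only by the tool send_rows, never from a script. Its argument "rows" is a list that holds one entry, the list of rows, each a list of 7 numbers: the turn, a rotation vector about the tool's x, y, z in degrees, then the shift along the tool's x, y, z in m, then the gripper command: -1 is fully open, 1 is shut, values between are in proportion. A call has 1 to 5 rows; each row shifts and turns the commanded pose from where the row before left it, along the tool's axes as they then stand; what a row does not reach is not made up. A row lasts 1/12 s, in which the tool goes at most 41.7 mm and 7.16 degrees, less where a joint would pass 70% of its speed; a pose out of reach is approached as far as the arm can. A call with a gripper value outside its range is refused whole. The fingers move at their own pace and stop on an object; "squeeze" is the grip in N (left out, the last holds). Time passes only in rows, so rows that do not move let the fingers close. It gives the time, the measured TCP pose, the force and the opening at its end, in the units of the state.
- env.get_state(): the state, without advancing time (a new reading comes with each control period).
- vision.read_camera(name): name is "scene" or "side" or "wrist"; returns the picture (420x560x3 uint8, blue, green, red); there is no depth.
- vision.camera_model(name): a dict with "mtx" (3x3 intrinsics, pixels), "k1" (the pictures are not rectified: a ray, as slopes to the right and down, at radius r is drawn at 1 + k1 r^2 times it, then the intrinsics apply), "R" (3x3) and "t" (3): a world point X has camera coordinates R X + t. Camera axes: x right, y down, z forward; pixel columns grow to the right and rows downward; lengths in mm; the calibration is good to about 2 mm. A picture is of the moment at which its call begins: read the wrist's pose just before it. camera_model takes no time and is no camera call; for the wrist camera it gives the pose at the moment of the call.
- env.hand_in(): hands the job in, once; it reports no verdict.
Trained networks look in the newest picture that a camera, given by its name, has taken for a name from the list of things; names that differ only in an ending like _2 or _b are one class to them, and where a whole thing is asked for, a point or a joint stands for the part that bears it (a point fixed in the world has none). Each returns a list of dicts, best first, with "p" (0 to 1); they miss things now and then, are a little off and sometimes report something else, mostly with a low value. They report only what shows in the picture. A call takes as long as a camera call. They do not tell look-alikes from the thing itself.
- finder.cut_out(camera, label): "region" (420x560 bool, what is visible of it) and "box" ([left, top, right, bottom] in pixels, round what is visible of it).
The state is a dict: "time": time; "joint_positions": joint angles; "qvel": joint speeds; "effort": joint torques, N m; "position": TCP position; "ee_rot": TCP orientation; "contact_force": force on the tool from outside, world axes, zero at the start; "wrist_torque": the same for the moment, N m; "opening": finger opening in mm.
Only numpy, scipy, OpenCV 4.12 (cv2) and the standard library are available. Lean on these libraries where they do the work, as an engineer would, in place of code of your own. Each camera call takes 0.05 s, during which the arm holds its last target.

TASK

One of the two look-alike dryer cartridges is spent and heavy, the other fresh and light; find out which by setting them on the balance: only the heavy one sinks the pan. Leave the heavy one standing on the pan with the pan sunk, and seat the light one upright and fully home through the hole of the holder's floating plate, feeling for the hole, for the plate may have slid either way. Be gentle with balance and holder, and leave the glassware and the cotton jar alone.

Things in the scene. Friction and masses are not known exactly. Their poses are not given: they have to be found in the camera images.
- cartridge_a: White upright cylinder with a blue cap and a thin grey ring, 30 mm diameter, 90 mm high, standing on the bench; foot edge chamfered 1.5 to 2 mm. Origin at the centre of its underside, z up along its axis. Looks exactly like cartridge_b; one weighs about 80 to 90 g, the other about 180 to 190 g, and either may be the heavy one. The weight inside has a little play and may rattle.
- cartridge_b: The other cartridge, same shape and size as cartridge_a.
- balance: Grey base (110 x 200 x 14 mm) of the beam balance, fixed at varying place and yaw. Origin at the centre of its underside; +y points along the beam to the pan. The pivot lies 85 mm above the origin, with a white scale plate up to 168 mm high over it. The beam reaches 136 mm either way; a brass counterweight sits 100 mm out on -y. Delicate: stay under 25 N.
- beam (a joint): Tilt of the balance beam: -0.10 rad with the pan up (empty, or with the light cartridge), +0.10 rad with the pan sunk (heavy cartridge); the black pointer leans to the green or the red patch. It rests at one of these two stops, changing over at a load of about 137 g; it takes under 1 s to settle. The empty pan yields to a push of about 1.4 N.
- pan_seat (a point): Centre of the pan's flat floor (top face), where a cartridge stands. The pan is a steel dish, 84 mm inside, its rim 6 mm above the floor; it stays level and rises and sinks by 13 mm about the level beam. With the pan up the floor is about 124 mm above the bench, sunk about 98 mm.
- holder: Blue base plate (100 x 176 x 10 mm) of the dryer's cartridge holder, fixed to the bench at varying place and yaw. Origin at the centre of its underside, z up. A grey floating plate with one hole slides on it along the holder's y axis, between two rails 30 mm high. A seated cartridge stands on the blue base, through the hole: foot 10 mm above the origin. Stay under 25 N.
- slide_mid (a point): Fixed point of the holder, 42 mm above its origin: middle of the slide, level with the grey plate's top (plate 74 mm in x, 124 in y, 22 thick; round hole 34 mm in its middle, chamfer 2). The hole's x is 0 here, its y unknown, -18 to +18 mm: find it by feel or sight. The plate slides sideways under 3 N; it is sprung and gives downward up to 8 mm, 1 N rising to 5 N, then is hard.
- beaker: Clear glass beaker, 73 mm diameter, 92 mm high, origin at the centre of its underside. Bystander, leave alone.
- flask_small: Clear conical flask, 118 mm diameter, 198 mm high, origin at the centre of its underside. Bystander, leave alone.
- cotton_jar: Glass screw jar of cotton wool, 62 mm diameter, 92 mm high, origin at the centre of its underside. Bystander, leave alone.
Not all that is in view belongs to the job. What is shaped like the cartridge_a but orange is not meant.

How it is judged:
By the outcome, as a careful person would: the job done as asked, in the order asked, and still so for the second after the job is handed in, with the robot touching nothing.
It also fails if it takes over 67 s, if anything falls off the work surface, if the arm or the gripper's body presses on something with over 40 N, if the wrist force passes 120 N, or if a joint passes its speed limit or range.

## Working session

There is one attempt and no reset: what is moved stays moved. The work goes in short steps, Python scripts to look and compute and a tool call to move; the robot and the scene stay as the last step left them, time stands still between calls to the robot, and variables do not carry over. Pictures are saved under pics/ and viewed, and the job is handed in when it is done.

Besides the shell and the picture viewer there is one more tool, called after "Request:" in YAML: its name, and indented under it one key for each argument. send_rows: Moves the arm, as the interface text tells. Its arguments: {"type":"object","properties":{"rows":{"type":"array"},"squeeze":{"type":"number"}},"required":["rows"]}

```bash
mkdir -p pics
cat > h.py <<'E'
import numpy as np, cv2
from cell import env, vision, finder
def pic(n,f):
    im=vision.read_camera(n); cv2.imwrite('pics/'+f,im); return im
E
python3 - <<'E'
from h import *
s=env.get_state(); print({k:np.round(v,3).tolist() for k,v in s.items()})
print(env.tip_reach)
a=pic('scene','s0.png');b=pic('side','d0.png');c=pic('wrist','w0.png')
for n in('scene','side','wrist'):
    m=vision.camera_model(n);print(n,{k:np.round(v,3).tolist() for k,v in m.items()})
E
```

```text
{'time': 0.0, 'joint_positions': [-0.153, 0.259, 0.021, 1.334, 0.0, 1.418], 'qvel': [-0.001, -0.001, 0.001, -0.001, -0.002, -0.0], 'effort': [-0.0, -55.564, 34.454, 0.013, -0.0, 0.0], 'position': [549.722, 0.044, 238.654], 'ee_rot': [-0.001, 0.707, 0.707, -0.0], 'contact_force': [0.255, 0.47, 0.155], 'wrist_torque': [0.043, 0.001, 0.04], 'opening': 85.561}
8.0
scene {'mtx': [[465.054, 0.0, 278.765], [0.0, 465.054, 205.099], [0.0, 0.0, 1.0]], 'k1': -0.076, 'R': [[0.542, -0.84, -0.027], [-0.372, -0.211, -0.904], [0.754, 0.5, -0.427]], 't': [-301.88, 297.632, 719.036]}
side {'mtx': [[400.5, 0.0, 284.9], [0.0, 400.5, 212.58], [0.0, 0.0, 1.0]], 'k1': 0.028, 'R': [[-0.905, -0.425, -0.007], [-0.168, 0.374, -0.912], [0.39, -0.824, -0.41]], 't': [471.848, 177.806, 968.672]}
wrist {'mtx': [[364.207, 0.0, 282.635], [0.0, 364.207, 209.239], [0.0, 0.0, 1.0]], 'k1': -0.059, 'R': [[1.0, 0.0, -0.0], [0.0, -0.964, 0.266], [-0.0, -0.266, -0.964]], 't': [-550.035, -34.567, 378.185]}
```

View pics/s0.png

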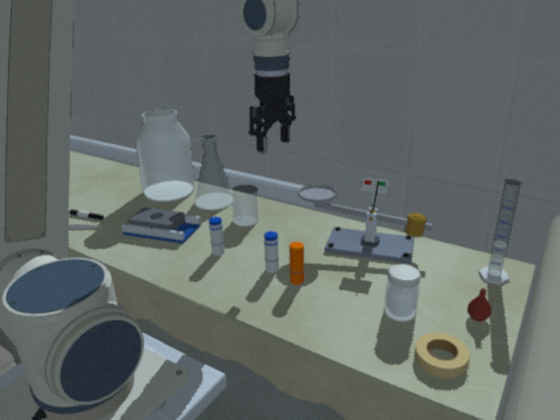

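View pics/d0.png

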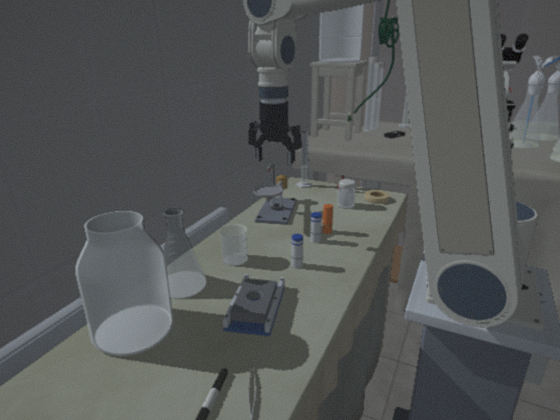

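View pics/w0.png

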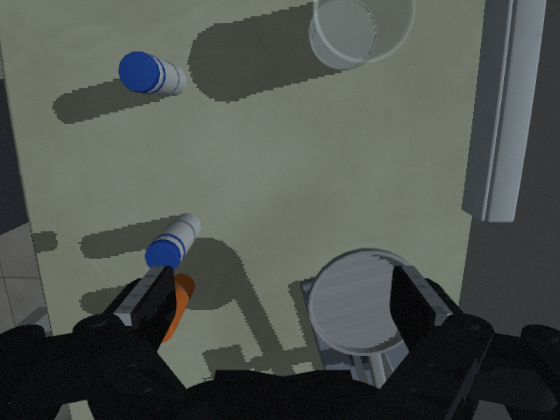

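```bash
cat >> h.py <<'E'
def proj(m,X):
    X=np.atleast_2d(X); c=X@np.array(m['R']).T+np.array(m['t']); s=c[:,:2]/c[:,2:]
    r2=(s**2).sum(1,keepdims=True); s=s*(1+m['k1']*r2); K=np.array(m['mtx'])
    return s*[K[0,0],K[1,1]]+K[:2,2]
def ray(m,uv):
    uv=np.atleast_2d(np.float64(uv));K=np.array(m['mtx']); d=(uv-K[:2,2])/[K[0,0],K[1,1]]
    s=d.copy()
    for _ in range(20): s=d/(1+m['k1']*(s**2).sum(1,keepdims=True))
    R=np.array(m['R']);t=np.array(m['t'])
    D=np.c_[s,np.ones(len(s))]@R; return -R.T@t, D/np.linalg.norm(D,axis=1,keepdims=True)
def atz(m,uv,z):
    o,D=ray(m,uv); return o+D*((z-o[2])/D[:,2])[:,None]
E
python3 - <<'E'
from h import *
import pickle
out={}
for cam in('scene','side','wrist'):
    im=vision.read_camera(cam); m=vision.camera_model(cam)
    out[cam]=dict(im=im,m=m)
    for l in('cartridge_a','balance','pan_seat','holder','beaker','flask_small','cotton_jar'):
        r=finder.cut_out(cam,l); out[cam][l]=r
        print(cam,l,[(round(x['p'],2),np.round(x['box']).tolist()) for x in r])
pickle.dump(out,open('o.pkl','wb'))
E
```

```text
scene cartridge_a [(0.84, [211.0, 216.0, 222.0, 254.0]), (0.72, [264.0, 237.0, 280.0, 273.0]), (0.65, [288.0, 240.0, 303.0, 284.0])]
scene balance []
scene pan_seat [(0.96, [295.0, 182.0, 337.0, 203.0])]
scene holder [(0.72, [121.0, 208.0, 201.0, 239.0]), (0.55, [296.0, 178.0, 433.0, 264.0])]
scene beaker [(0.92, [232.0, 183.0, 259.0, 229.0])]
scene flask_small [(0.9, [193.0, 137.0, 233.0, 209.0])]
scene cotton_jar [(0.82, [383.0, 264.0, 421.0, 322.0])]
side cartridge_a [(0.81, [321.0, 204.0, 338.0, 234.0]), (0.8, [291.0, 232.0, 302.0, 266.0]), (0.75, [312.0, 213.0, 321.0, 244.0])]
side balance [(0.88, [253.0, 164.0, 295.0, 222.0]), (0.21, [309.0, 209.0, 321.0, 244.0])]
side pan_seat [(0.65, [256.0, 186.0, 282.0, 197.0])]
side holder [(0.94, [223.0, 273.0, 285.0, 334.0])]
side beaker [(0.73, [220.0, 225.0, 249.0, 264.0]), (0.33, [223.0, 275.0, 285.0, 339.0])]
side flask_small [(0.81, [164.0, 212.0, 204.0, 298.0])]
side cotton_jar [(0.66, [339.0, 180.0, 356.0, 210.0]), (0.2, [252.0, 187.0, 281.0, 198.0])]
wrist cartridge_a [(0.92, [118.0, 50.0, 187.0, 96.0]), (0.68, [146.0, 212.0, 198.0, 267.0]), (0.64, [163.0, 275.0, 190.0, 340.0])]
wrist balance [(0.66, [310.0, 249.0, 408.0, 356.0]), (0.62, [298.0, 249.0, 410.0, 385.0])]
wrist pan_seat [(0.62, [308.0, 249.0, 408.0, 354.0])]
wrist holder []
wrist beaker [(0.94, [309.0, 1.0, 415.0, 70.0])]
wrist flask_small []
wrist cotton_jar [(0.71, [307.0, 4.0, 415.0, 72.0])]
```

Run:
```python
import cv2
a=cv2.imread('pics/s0.png');b=cv2.imread('pics/d0.png')
cv2.imwrite('pics/s0c.png',cv2.resize(a[180:300,100:300],None,fx=4,fy=4,interpolation=2))
cv2.imwrite('pics/s0d.png',cv2.resize(a[170:290,290:450],None,fx=5,fy=5,interpolation=2))
cv2.imwrite('pics/d0c.png',cv2.resize(b[180:340,200:400],None,fx=3.75,fy=3.75,interpolation=2)[:600])
```

```text
(no output)
```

View pics/s0c.png

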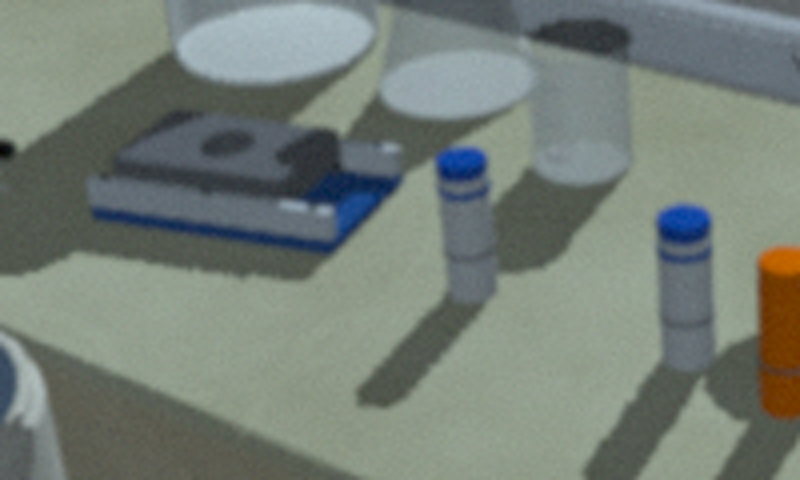

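View pics/s0d.png

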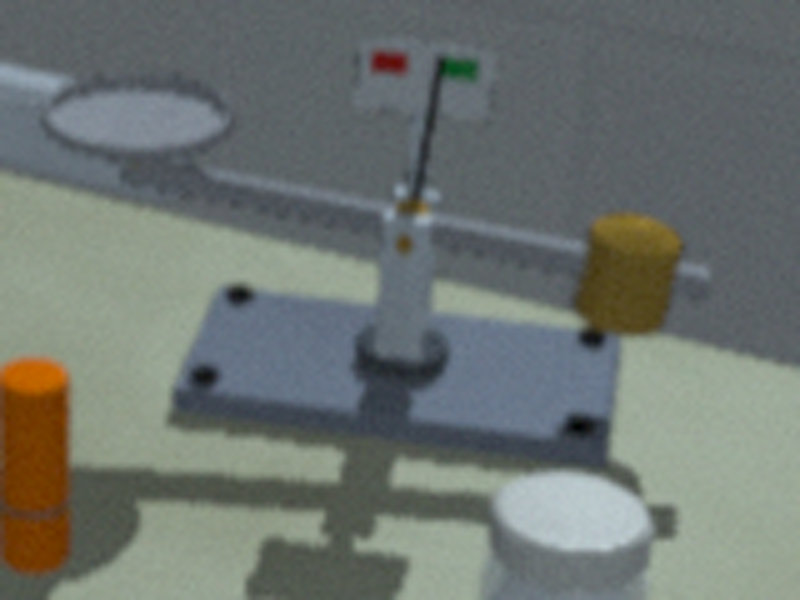

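View pics/d0c.png

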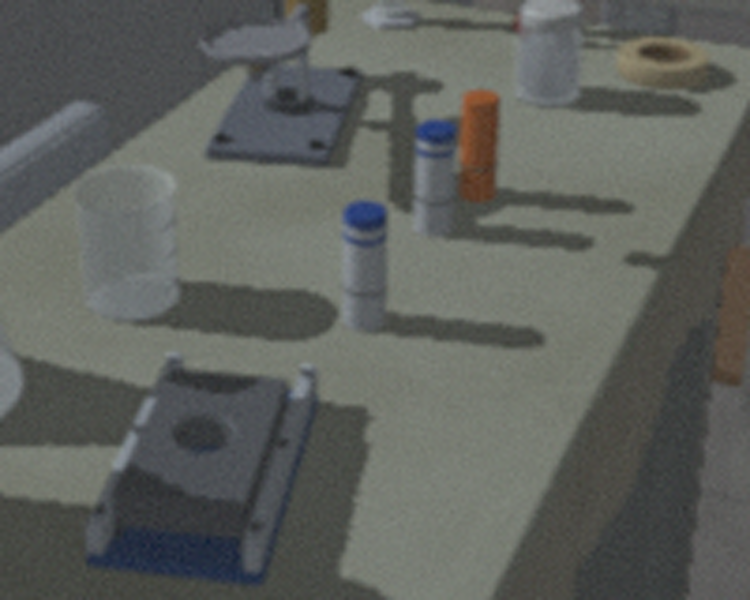

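Run:
```python
from h import *
import pickle
from scipy.optimize import least_squares
o=pickle.load(open('o.pkl','rb')); M={c:o[c]['m'] for c in o}
# cartridges: cap top centres
for nm,d in {'c1':dict(scene=(215.5,219.3),side=(297.3,236.3),wrist=(140,72)),'c2':dict(scene=(271,234.2),side=(316.3,214.1),wrist=(164,253)),
  'orange':dict(scene=(297,244),side=(327.6,206)),'pan(z130)':dict(scene=(317.3,193.5),side=(268.5,191.5),wrist=(360,301)),
  'hole(42)':dict(scene=(157,215.7),side=(253.3,295.7))}.items():
    z={'p':130,'h':42}.get(nm[0],90)
    print(nm,{c:np.round(atz(M[c],uv,z)[0,:2],1).tolist() for c,uv in d.items()})
# silhouette box fits
th=np.linspace(0,6.283,40,endpoint=False);C=np.c_[np.cos(th)*15,np.sin(th)*15]
cyl=np.r_[np.c_[C,0*th],np.c_[C,0*th+90]]
def fit(boxes,x0):
    def f(p):
        e=[]
        for c,b in boxes:
            q=proj(M[c],cyl+[p[0],p[1],0]); bb=np.r_[q.min(0),q.max(0)]; e+=list(bb-np.array(b)-[0,0,0,0])
        return e
    r=least_squares(f,x0,loss='soft_l1'); return r.x,r.fun
for b,x0 in(([('scene',[211,216,223,254]),('side',[290,232,303,267]),('wrist',[118,50,187,96])],(550,200)),([('scene',[264,232,280,273]),('side',[310,211,323,244]),('wrist',[146,212,198,267])],(500,50))):
    x,e=fit(b,x0);print('cyl',np.round(x,1),np.round(e,1))
# holder
pts=[('side',(223.5,330.1),(-1,-1,0)),('side',(270.1,335.2),(1,-1,0)),('scene',(123,234.5),0),('scene',(183,242.5),0)]
for c,uv,_ in pts: print(c,uv,np.round(atz(M[c],uv,0)[0],1))
print('scene far right base top',np.round(atz(M['scene'],(200.5,226.2),10)[0],1))
def dil(u): return (200+u[0]/3.75,180+u[1]/3.75)
for u,z in(((173,355),40),((308,367),40),((95,505),40),((252,520),40)): print('side rail top',np.round(atz(M['side'],dil(u),z)[0],1))
# balance base corners (z=14) scene crop/5+(290,170)
for u in((225,288),(620,335),(608,435),(180,392)): print('bal scene',np.round(atz(M['scene'],(290+u[0]/5,170+u[1]/5),14)[0],1))
for u in((242,72),(360,72),(330,152),(210,150)): print('bal side',np.round(atz(M['side'],dil(u),14)[0],1))
```

```text
c1 {'scene': [441.0, 94.4], 'side': [437.7, 102.3], 'wrist': [444.2, 95.0]}
c2 {'scene': [446.2, -54.6], 'side': [442.7, -44.9], 'wrist': [450.4, -49.3]}
orange {'scene': [438.4, -123.7], 'side': [433.0, -113.3]}
pan(z130) {'scene': [602.8, -80.8], 'side': [600.5, -56.1], 'wrist': [608.6, -71.6]}
hole(42) {'scene': [451.7, 305.1], 'side': [450.4, 311.7]}
cyl [442.4  95.5] [-2.1  0.   2.1  2.1  0.8  0.2 -0.5  1.1 -0.2  0.   0.7  0. ]
cyl [447.3 -53.1] [-0.3 -1.5 -1.2  0.2  0.  -0.4 -1.9 -1.1 -2.8 -0.8  3.1  6.4]
side (223.5, 330.1) [478.3 391.1   0. ]
side (270.1, 335.2) [383.5 364.6   0. ]
scene (123, 234.5) [385.5 370.1   0. ]
scene (183, 242.5) [435.1 204.3   0. ]
scene far right base top [509.3 210.9  10. ]
side rail top [507.9 243.8  40. ]
side rail top [424.5 220.7  40. ]
side rail top [472.1 389.   40. ]
side rail top [388.9 364.8  40. ]
bal scene [669.1 -96.5  14. ]
bal scene [ 720.5 -283.3   14. ]
bal scene [ 629.  -307.8   14. ]
bal scene [ 566.9 -124.5   14. ]
bal side [ 718.  -246.9   14. ]
bal side [ 614.4 -293.4   14. ]
bal side [ 565.6 -118.4   14. ]
bal side [661.  -79.8  14. ]
```

Run:
```python
from h import *
M={c:vision.camera_model(c) for c in('scene','side')}
for n,d in dict(flask=dict(side=(185,280),scene=(214,200)),bigjar=dict(side=(131,331),scene=(168,190)),beaker=dict(side=(234,258),scene=(245,220)),cotton=dict(scene=(402,310))).items():
    print(n,{c:np.round(atz(M[c],uv,0)[0,:2]).tolist() for c,uv in d.items()})
```

```text
flask {'side': [668.0, 275.0], 'scene': [670.0, 301.0]}
bigjar {'side': [651.0, 472.0], 'scene': [657.0, 478.0]}
beaker {'side': [613.0, 133.0], 'scene': [611.0, 143.0]}
cotton {'scene': [455.0, -348.0]}
```

Request:
send_rows:
  rows:
    - [[0,0,0,-0.03,-0.02,0.01,-1],[0,0,0,-0.035,-0.03,0.01,-1],[0,0,0,-0.035,-0.03,0.01,-1]]
  squeeze: 40

```text
time: 1.6
position: [476.3, -92.3, 211.0]
ee_rot: [0.0, 0.706, 0.708, -0.0]
contact_force: [0.4, -1.2, 0.5]
opening: 85.2
```

Run:
```python
from h import *
m=vision.camera_model('wrist'); im=pic('wrist','w1.png'); print(env.get_state()['position'],env.get_state()['qvel'])
r=finder.cut_out('wrist','cartridge_a'); print([(x['p'],x['box']) for x in r])
m=vision.camera_model('wrist');im=pic('wrist','w1b.png');print(np.array(m['R']).tolist(),m['t'])
```

```text
[471.55449083 -96.10547803 209.47367029] [0.07873252 0.03705949 0.09969695 0.04940496 0.02082504 0.15829923]
[(0.7, [208.4, 202.0, 252.8, 265.5]), (0.56, [219.6, 125.6, 264.7, 173.5]), (0.25, [431.5, 118.5, 559.9, 417.7])]
[[0.9999898123023774, -0.00386587439710169, -0.002330301826270831], [-0.003105286758584796, -0.9638490430836737, 0.26643081529889423], [-0.003276047252810203, -0.2664208647269061, -0.9638512283296446]] [-473.75387267 -116.57442701  327.10663331]
```

View pics/w1b.png

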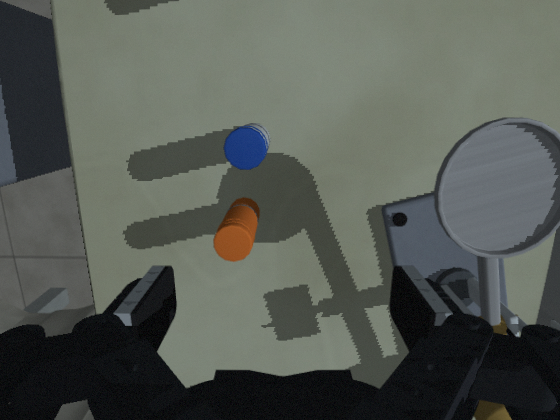

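Run:
```python
from h import *
m=vision.camera_model('wrist'); print(env.get_state()['position'],env.get_state()['contact_force'])
im=cv2.imread('pics/w1b.png'); hsv=cv2.cvtColor(im,cv2.COLOR_BGR2HSV)
mk=((hsv[...,0]>105)&(hsv[...,0]<130)&(hsv[...,1]>150)).astype(np.uint8)
n,l,st,c=cv2.connectedComponentsWithStats(mk); i=1+st[1:,4].argmax(); print(st[i],c[i])
print('cap',atz(m,c[i],90)[0])
print('pan',atz(m,(505,187),130)[0])
print('base corner', atz(m,(385,207),14)[0])
```

```text
[475.36006622 -93.44209391 211.3889636 ] [-0.29736465  0.893117    0.52344071]
[ 224  127   43   43 1380] [244.84782609 147.98768116]
cap [449.41815688 -52.24836644  90.        ]
pan [613.50479746 -71.89846923 130.        ]
base corner [ 572.69474742 -115.87690261   14.        ]
```

Request:
send_rows:
  rows:
    - [[0,0,0,0.02,-0.013,0.01,-1],[0,0,0,0.021,-0.013,0.02,-1],[0,0,0,0,0,0.03,-1],[0,0,0,0,0,0.02,-1],[0,0,0,0,0,0.0,-1]]

```text
time: 2.17
position: [449.7, -49.4, 128.9]
ee_rot: [-0.002, 0.707, 0.708, -0.001]
contact_force: [-0.5, -0.1, -0.4]
opening: 85.4
```

Run:
```python
from h import *
m=vision.camera_model('wrist'); im=pic('wrist','w2.png'); s=env.get_state(); print(s['position'],s['contact_force'],s['time'])
```

```text
[450.60025036 -49.93024503 130.78855348] [-0.64879919  0.46384705 -0.14790833] 2.2167
```

View pics/w2.png

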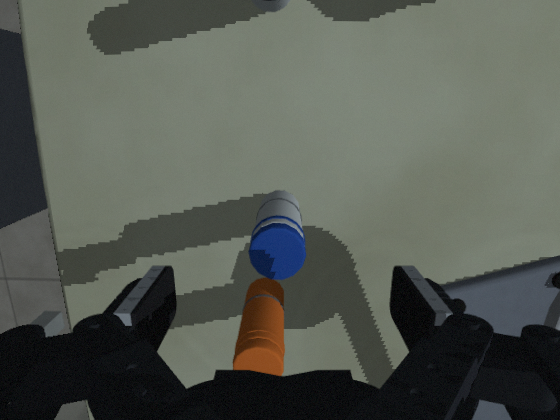

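Run:
```python
from h import *
m=vision.camera_model('wrist'); print(np.round(atz(m,(278.5,250.5),90)[0],1), env.get_state()['position'])
m=vision.camera_model('wrist'); print(proj(m,[[450,-50,90]]))
```

```text
[448.7 -53.   90. ] [450.60025036 -49.93024503 130.78855348]
[[280.98200252 244.97631016]]
```

Request:
send_rows:
  rows:
    - [[0,0,0,-0.003,-0.0015,0.02,-1],[0,0,0,0,0,0.03,-1],[0,0,0,0,0,0.022,-1],[0,0,0,0,0,0,-1],[0,0,0,0,0,0,0.6]]

```text
time: 2.63
position: [450.2, -53.9, 60.5]
ee_rot: [-0.0, 0.707, 0.707, -0.0]
contact_force: [-0.0, -0.5, 0.4]
opening: 75.4
```

Request:
send_rows:
  rows:
    - [[0,0,0,0,0,0,1],[0,0,0,0,0,0,1],[0,0,0,0,0,0,1],[0,0,0,0,0,0,1],[0,0,0,0,0,0,1]]

```text
time: 3.05
position: [449.6, -54.0, 60.8]
ee_rot: [0.001, 0.707, 0.707, 0.0]
contact_force: [-3.4, 0.1, 9.9]
opening: 29.4
```

Request:
send_rows:
  rows:
    - [[0,0,0,0,0,-0.01,1],[0,0,0,0,0,-0.02,1],[0,0,0,0,0,-0.035,1],[0,0,0,0,0,-0.035,1],[0,0,0,0,0,-0.035,1]]

```text
time: 3.47
position: [448.9, -53.7, 196.5]
ee_rot: [-0.0, 0.707, 0.707, -0.0]
contact_force: [1.6, 0.0, -1.3]
opening: 29.1
```

Request:
send_rows:
  rows:
    - [[0,0,0,0,0,-0.02,1],[0,0,0,0,0.01,-0.01,1],[0,0,0,0,0.025,0,1],[0,0,0,0,0.025,0,1],[0,0,0,0,0,0,1]]

```text
time: 3.88
position: [512.8, -54.2, 224.8]
ee_rot: [0.001, 0.707, 0.707, 0.001]
contact_force: [-1.7, 0.2, -1.9]
opening: 29.0
```

Run:
```python
from h import *
m=vision.camera_model('wrist'); im=pic('wrist','w3.png'); s=env.get_state(); print(s['position'],s['contact_force'],s['time'],s['opening'])
im=pic('side','d3.png')
```

```text
[510.91334123 -53.91470183 224.4833246 ] [-0.49661835  0.30956677 -2.64381401] 3.9333 29.513742295165255
```

View pics/w3.png

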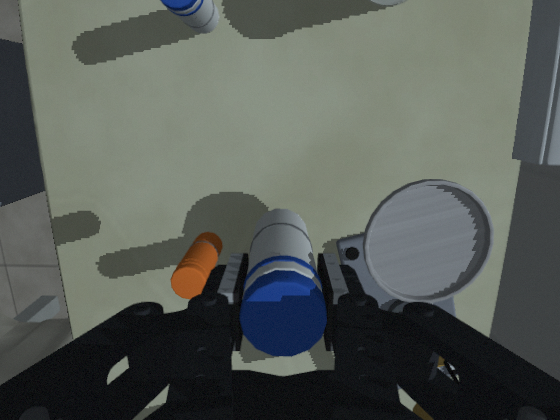

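View pics/d3.png

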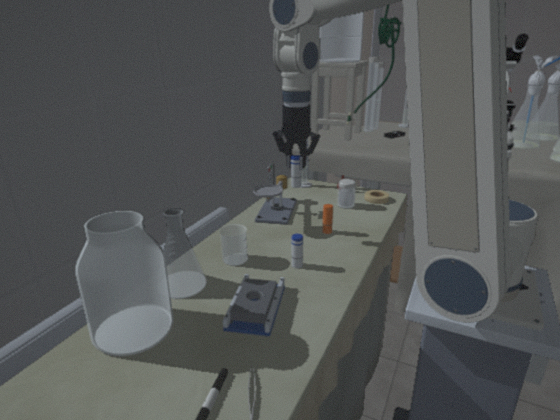

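Run:
```python
from h import *
from scipy.optimize import least_squares
m=vision.camera_model('wrist')
print(atz(m,(428,241),130)[0], m['R'])
th=np.linspace(0,6.283,60)
def f(p,r=44):
    q=proj(m,np.c_[p[0]+r*np.cos(th),p[1]+r*np.sin(th),0*th+130]); return np.r_[q.min(0),q.max(0)]
for r in(43,44,45):
    s=least_squares(lambda p:f(p,r)-[364,180,492,302],(600,-70)); print(r,s.x,s.fun)
c=atz(m,(285,315),90+224-61)[0];print('held cap',c)
c2=atz(m,(189,3),90)[0];print('c1 cap?',c2)
```

```text
[608.25253346 -71.78554617 130.        ] [[ 9.99999823e-01  5.53785046e-04 -2.17548363e-04]
 [ 5.91709615e-04 -9.63939153e-01  2.66122074e-01]
 [-6.23289594e-05 -2.66122156e-01 -9.63939311e-01]]
43 [608.80135343 -73.71978534] [ 1.40280622  1.194219   -1.49087227 -1.61486569]
44 [608.87580066 -73.96528439] [ 0.01314377  0.04514102 -0.01454969 -0.05675609]
45 [608.94863359 -74.21924057] [-1.37916618 -1.09284044  1.46070501  1.507303  ]
held cap [510.83440774 -51.88178778 253.        ]
c1 cap? [446.5504813  84.1828213  90.       ]
```

Request:
send_rows:
  rows:
    - [[0,0,0,-0.005,0.02,0,1],[0,0,0,-0.01,0.038,0,1],[0,0,0,-0.005,0.03,0.0,1],[0,0,0,0,0.01,0.015,1],[0,0,0,0,0,0.01,1]]

```text
time: 4.4
position: [608.7, -74.2, 198.2]
ee_rot: [-0.0, 0.707, 0.707, -0.0]
contact_force: [-1.1, 0.6, -3.5]
opening: 29.0
```

Run:
```python
from h import *
m=vision.camera_model('wrist'); im=pic('wrist','w4.png'); s=env.get_state(); print(s['position'],s['contact_force'],s['time'],s['opening'])
im=pic('side','d4.png'); b=pic('scene','s4.png')
cv2.imwrite('pics/sd4.png',np.hstack([cv2.resize(im[120:240,200:330],(400,370)),cv2.resize(b[100:220,260:390],(400,370))]))
```

```text
[606.51353317 -73.6938487  196.16955292] [-1.3247112   0.35952022 -4.32511846] 4.45 29.015444603255375
```

View pics/w4.png

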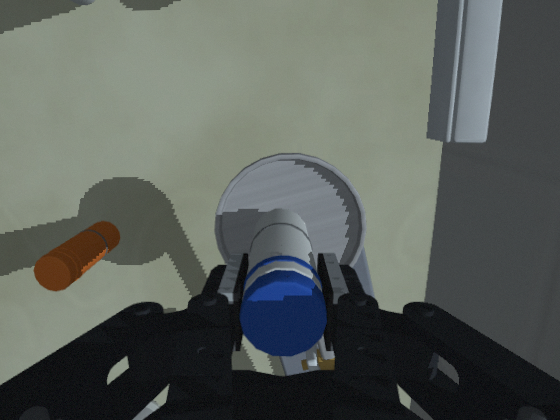

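View pics/sd4.png

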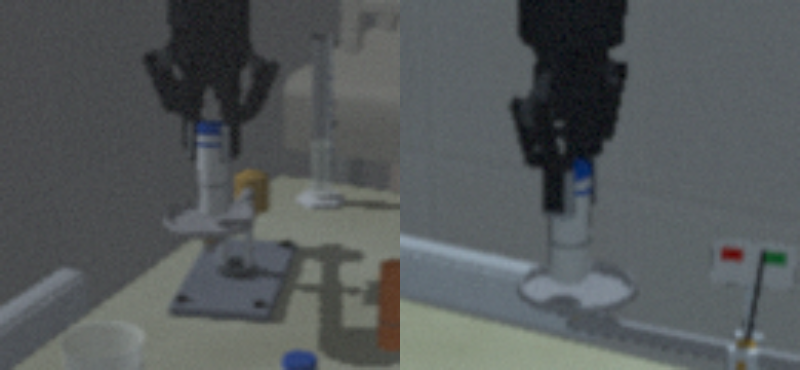

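Run:
```python
from h import *
from scipy.optimize import least_squares
m=vision.camera_model('wrist')
th=np.linspace(0,6.283,200)
def f(p,r=44):
    q=proj(m,np.c_[p[0]+r*np.cos(th),p[1]+r*np.sin(th),0*th+130]); a=np.r_[q.min(0),q.max(0)];return a[:3]
s=least_squares(lambda p:f(p)-[215,153,366],(600,-70)); print(s.x,s.fun)
print(proj(m,[[606.5,-73.7,136]]), env.get_state()['position'])
```

```text
[610.61432118 -73.72782092] [ 0.80076461 -0.08370322 -0.80114108]
[[283.50985318 231.25333079]] [605.81560399 -73.51531219 198.90685079]
```

Request:
send_rows:
  rows:
    - [[0,0,0,0,0.003,0.004,1],[0,0,0,0,0,0.004,1],[0,0,0,0,0,0,1],[0,0,0,0,0,0,1]]

```text
time: 4.88
position: [610.1, -73.8, 192.0]
ee_rot: [0.0, 0.707, 0.707, 0.0]
contact_force: [-0.7, -0.3, -1.2]
opening: 29.0
```

Request:
send_rows:
  rows:
    - [[0,0,0,0,0,0.001,1],[0,0,0,0,0,0.001,1],[0,0,0,0,0,0,1]]

```text
time: 5.13
position: [610.4, -73.8, 189.6]
ee_rot: [-0.0, 0.707, 0.707, -0.0]
contact_force: [-0.2, 0.0, -1.4]
opening: 28.9
```

Request:
send_rows:
  rows:
    - [[0,0,0,0,0,0.001,1],[0,0,0,0,0,0.001,1],[0,0,0,0,0,0,1]]

```text
time: 5.38
position: [610.4, -73.8, 187.4]
ee_rot: [-0.0, 0.707, 0.707, -0.0]
contact_force: [1.3, 0.5, -1.5]
opening: 28.7
```

Run:
```python
from h import *
s=env.get_state(); print(s['position'],s['contact_force'],s['time'],s['opening'])
im=pic('side','d5.png'); b=pic('scene','s5.png')
cv2.imwrite('pics/sd5.png',np.hstack([cv2.resize(im[150:210,230:295],(400,370),interpolation=2),cv2.resize(b[130:220,290:390],(400,370),interpolation=2)]))
```

```text
[610.41641054 -73.81673179 187.35131456] [ 1.32097181  0.53412985 -1.54451251] 5.3833 28.720998709142723
```

View pics/sd5.png

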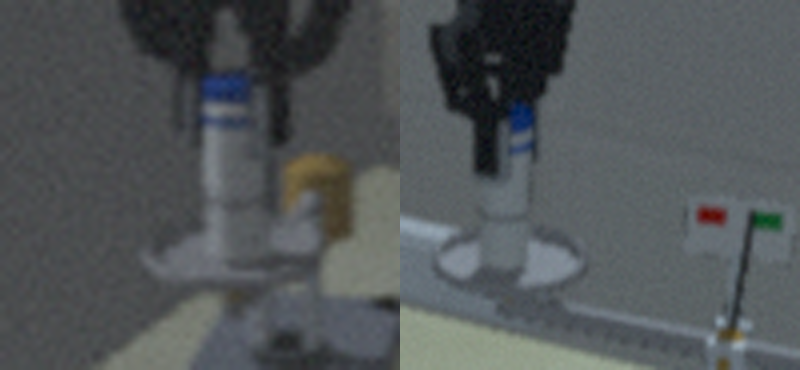

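Request:
send_rows:
  rows:
    - [[0,0,0,0,0,0.001,1],[0,0,0,0,0,0,1]]

```text
time: 5.65
position: [610.5, -73.8, 186.4]
ee_rot: [-0.0, 0.707, 0.707, -0.0]
contact_force: [-0.6, 0.0, -1.6]
opening: 29.0
```

Request:
send_rows:
  rows:
    - [[0,0,0,0,0,0.001,1],[0,0,0,0,0,0,1]]

```text
time: 5.82
position: [610.4, -73.8, 185.4]
ee_rot: [-0.0, 0.707, 0.707, -0.0]
contact_force: [-0.1, -0.4, -0.7]
opening: 28.9
```

Request:
send_rows:
  rows:
    - [[0,0,0,0,0,0.001,1],[0,0,0,0,0,0,1]]

```text
time: 5.98
position: [610.5, -73.8, 184.6]
ee_rot: [0.0, 0.707, 0.707, 0.0]
contact_force: [-0.0, 0.8, -1.0]
opening: 28.8
```

Run:
```python
from h import *
s=env.get_state(); print(s['position'],s['contact_force'],s['time'],s['opening'])
im=pic('side','d6.png'); b=pic('scene','s6.png')
cv2.imwrite('pics/sd6.png',np.hstack([cv2.resize(im[150:210,230:295],(400,370),interpolation=2),cv2.resize(b[130:220,290:390],(400,370),interpolation=2)]))
```

```text
[610.50613392 -73.81160797 184.57287009] [-0.03991593  0.84129792 -1.04083963] 5.9833 28.81939555712607
```

View pics/sd6.png

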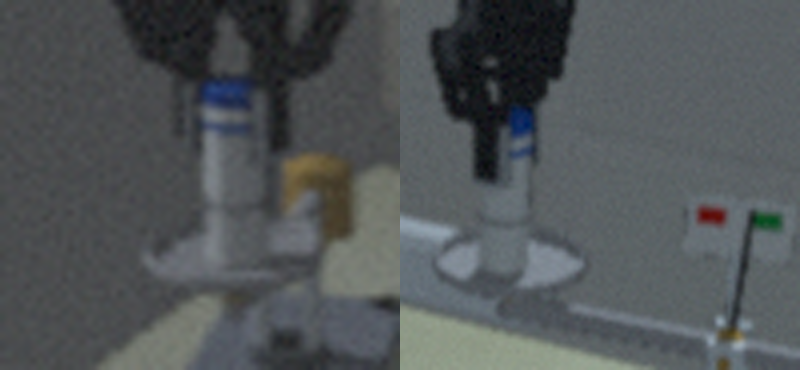

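Request:
send_rows:
  rows:
    - [[0,0,0,0,0,0.001,1],[0,0,0,0,0,0,1],[0,0,0,0,0,0,1]]

```text
time: 6.33
position: [610.5, -73.8, 183.6]
ee_rot: [-0.0, 0.707, 0.707, 0.0]
contact_force: [-0.5, -0.4, -0.5]
opening: 28.8
```

Request:
send_rows:
  rows:
    - [[0,0,0,0,0,0.001,1],[0,0,0,0,0,0,1],[0,0,0,0,0,0,1]]

```text
time: 6.58
position: [610.5, -73.8, 182.5]
ee_rot: [-0.0, 0.707, 0.707, 0.0]
contact_force: [0.5, -0.1, -0.6]
opening: 28.9
```

Run:
```python
from h import *
b=pic('scene','s7.png')
s=env.get_state(); print(s['position'],s['contact_force'],s['time'],s['opening'])
cv2.imwrite('pics/sd7.png',cv2.resize(b[130:260,290:450],None,fx=4,fy=4,interpolation=2))
```

```text
[610.4917814  -73.79981959 182.57057248] [-1.16474108  0.26167542  0.23810813] 6.6333 29.123196466319868
```

View pics/sd7.png

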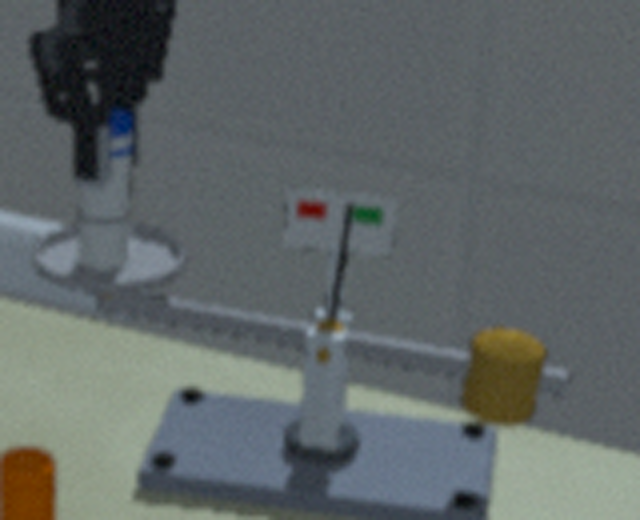

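Request:
send_rows:
  rows:
    - [[0,0,0,0,0,0,0.1],[0,0,0,0,0,0,0.1],[0,0,0,0,0,0,-0.3],[0,0,0,0,0,0,-0.3],[0,0,0,0,0,0,-0.3]]

```text
time: 7.05
position: [610.6, -73.9, 182.7]
ee_rot: [0.0, 0.707, 0.707, 0.0]
contact_force: [0.5, 0.6, -0.3]
opening: 55.8
```

Request:
send_rows:
  rows:
    - [[0,0,0,0,0,0,-1],[0,0,0,0,0,0,-1],[0,0,0,0,0,0,-1]]

```text
time: 7.3
position: [610.5, -73.8, 182.6]
ee_rot: [0.0, 0.707, 0.707, 0.0]
contact_force: [0.3, 0.2, 0.9]
opening: 85.0
```

Run:
```python
from h import *
b=pic('scene','s8.png')
s=env.get_state(); print(s['position'],s['contact_force'],s['time'],s['opening'])
cv2.imwrite('pics/sd8.png',cv2.resize(b[130:260,290:450],None,fx=4,fy=4,interpolation=2))
pic('wrist','w8.png')
```

```text
[610.50809092 -73.85489305 182.6399793 ] [-0.21633813  0.0568607   0.02530725] 7.35 85.1582762764798
```

View pics/sd8.png

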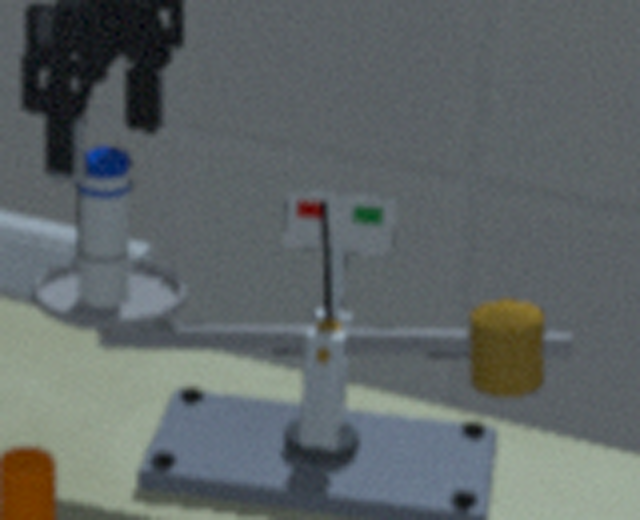

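View pics/w8.png

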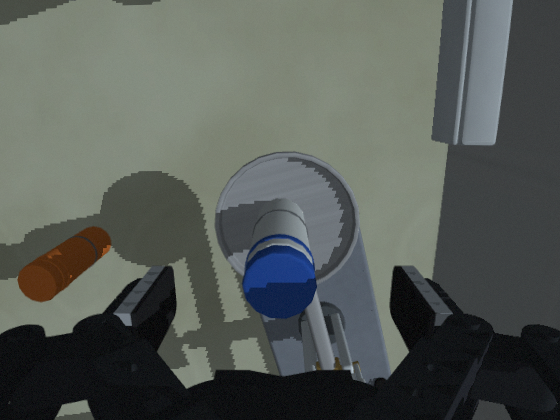

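Request:
send_rows:
  rows:
    - [[0,0,0,0,0,-0.015,-1],[0,0,0,0,0,-0.03,-1],[0,0,0,0.01,-0.01,-0.015,-1],[0,0,0,0.028,-0.028,0,-1],[0,0,0,0.029,-0.029,0,-1]]

```text
time: 7.82
position: [543.7, -7.1, 242.9]
ee_rot: [0.001, 0.708, 0.706, 0.0]
contact_force: [-0.1, 1.0, -0.1]
opening: 85.5
```

Request:
send_rows:
  rows:
    - [[0,0,0,0.029,-0.029,0,-1],[0,0,0,0.029,-0.029,0.01,-1],[0,0,0,0.02,-0.029,0.02,-1],[0,0,0,0,-0.01,0.02,-1],[0,0,0,0,0,0,-1]]

```text
time: 8.23
position: [442.9, 72.0, 190.5]
ee_rot: [-0.002, 0.706, 0.708, -0.001]
contact_force: [0.4, -1.3, -0.3]
opening: 85.4
```

Run:
```python
from h import *
b=pic('scene','s9.png')
cv2.imwrite('pics/sd9.png',cv2.resize(b[130:260,290:450],None,fx=4,fy=4,interpolation=2))
m=vision.camera_model('wrist');im=pic('wrist','w9.png')
s=env.get_state(); print(s['position'],s['contact_force'],s['time'],s['opening'])
hsv=cv2.cvtColor(im,cv2.COLOR_BGR2HSV)
mk=((hsv[...,0]>105)&(hsv[...,0]<130)&(hsv[...,1]>150)).astype(np.uint8)
n,l,st,c=cv2.connectedComponentsWithStats(mk)
for i in range(1,n):
    if st[i,4]>300: print(st[i],c[i],atz(m,c[i],90)[0])
```

```text
[447.11169179  70.83399337 193.32228796] [-0.19997254  0.14658973  0.79255604] 8.3333 85.60077688976368
[ 268    0  108   34 1841] [309.95708854  10.29114612] [461.65722474 196.32348007  90.        ]
[ 255  154   44   44 1508] [276.47679045 175.21618037] [441.46663056  96.49049051  90.        ]
```

View pics/sd9.png

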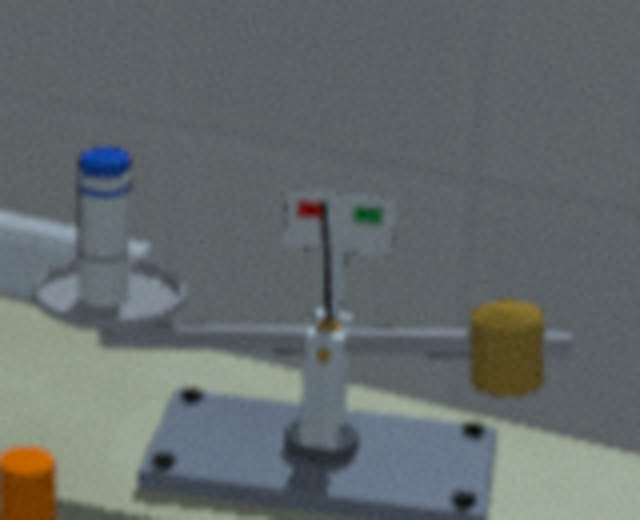

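View pics/w9.png

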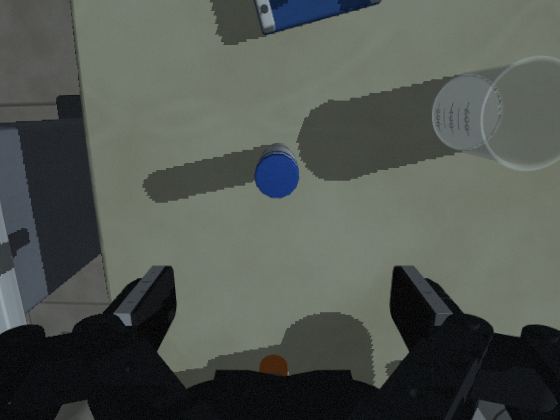

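Request:
send_rows:
  rows:
    - [[0,0,0,0.01,-0.002,0.01,-1],[0,0,0,0.015,-0.002,0.02,-1],[0,0,0,0,0,0.02,-1],[0,0,0,0,0,0.01,-1],[0,0,0,0,0,0,-1]]

```text
time: 8.75
position: [443.8, 95.3, 131.8]
ee_rot: [-0.001, 0.707, 0.707, -0.001]
contact_force: [0.4, -0.6, 0.4]
opening: 85.3
```

Run:
```python
from h import *
m=vision.camera_model('wrist');im=pic('wrist','w10.png')
s=env.get_state(); print(s['position'],s['contact_force'],s['time'],s['opening'])
hsv=cv2.cvtColor(im,cv2.COLOR_BGR2HSV)
mk=((hsv[...,0]>105)&(hsv[...,0]<130)&(hsv[...,1]>150)).astype(np.uint8)
mk[:150]=0
n,l,st,c=cv2.connectedComponentsWithStats(mk)
for i in range(1,n):
    if st[i,4]>300: print(st[i],c[i],atz(m,c[i],90)[0])
```

```text
[444.16622298  95.28537983 132.89167708] [0.68582723 0.19721875 0.13751023] 8.8 85.26203088040107
[ 250  213   56   56 2431] [277.58823529 240.59893048] [441.49574033  97.24221186  90.        ]
```

View pics/w10.png

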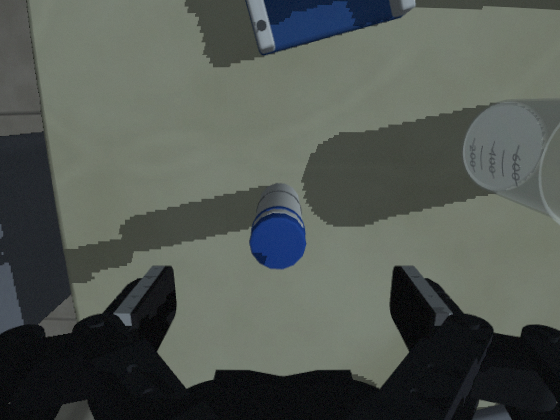

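Request:
send_rows:
  rows:
    - [[0,0,0,0.001,-0.0025,0.02,-1],[0,0,0,0,0,0.03,-1],[0,0,0,0,0,0.022,-1],[0,0,0,0,0,0,-1],[0,0,0,0,0,0,0.6]]

```text
time: 9.22
position: [441.3, 96.4, 61.5]
ee_rot: [-0.0, 0.707, 0.707, -0.0]
contact_force: [1.0, -0.4, 0.0]
opening: 75.7
```

Request:
send_rows:
  rows:
    - [[0,0,0,0,0,0,1],[0,0,0,0,0,0,1],[0,0,0,0,0,0,1],[0,0,0,0,0,0,1],[0,0,0,0,0,0,1]]

```text
time: 9.63
position: [441.1, 96.8, 62.1]
ee_rot: [0.001, 0.707, 0.707, 0.001]
contact_force: [-1.1, 0.5, 8.4]
opening: 29.5
```

Request:
send_rows:
  rows:
    - [[0,0,0,0,0,0,1],[0,0,0,0,0,-0.01,1],[0,0,0,0,0,-0.02,1],[0,0,0,0,0,-0.03,1],[0,0,0,0,0,-0.03,1]]

```text
time: 10.05
position: [439.8, 96.8, 152.0]
ee_rot: [-0.0, 0.707, 0.707, -0.0]
contact_force: [1.1, 0.2, -1.3]
opening: 29.8
```

Request:
send_rows:
  rows:
    - [[0,0,0,0.02,0,0,1],[0,0,0,0.035,0.003,0,1],[0,0,0,0.035,0.004,0,1],[0,0,0,0.03,0.003,0,1],[0,0,0,0.01,0,0,1]]

```text
time: 10.47
position: [450.7, 230.0, 151.4]
ee_rot: [0.0, 0.706, 0.708, 0.001]
contact_force: [-0.9, -0.1, -0.9]
opening: 29.7
```

Request:
send_rows:
  rows:
    - [[0,0,0,0,0,0,1],[0,0,0,0,0,0,1]]

```text
time: 10.63
position: [450.1, 227.0, 150.9]
ee_rot: [0.0, 0.707, 0.708, -0.0]
contact_force: [0.4, 0.1, -1.1]
opening: 29.6
```

Run:
```python
from h import *
m=vision.camera_model('wrist');im=pic('wrist','w11.png')
s=env.get_state(); print(s['position'],s['contact_force'],s['time'],s['opening'])
```

```text
[450.12350643 226.35561211 150.86700624] [ 0.01846588 -0.23116836  0.37325952] 10.6833 29.159131703445354
```

View pics/w11.png

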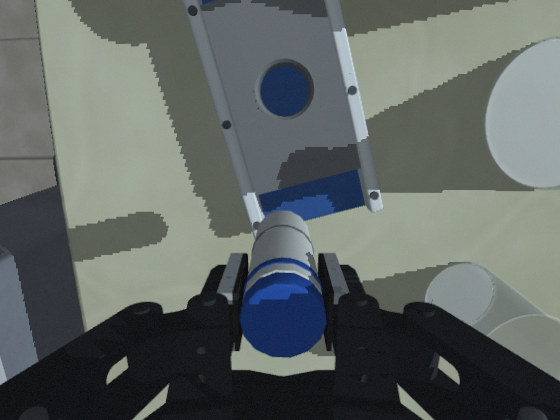

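Run:
```python
import cv2
a=cv2.imread('pics/w11.png')[40:140,225:345]
cv2.imwrite('pics/w11c.png',cv2.resize(a,None,fx=6,fy=6,interpolation=2))
```

```text
(no output)
```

View pics/w11c.png

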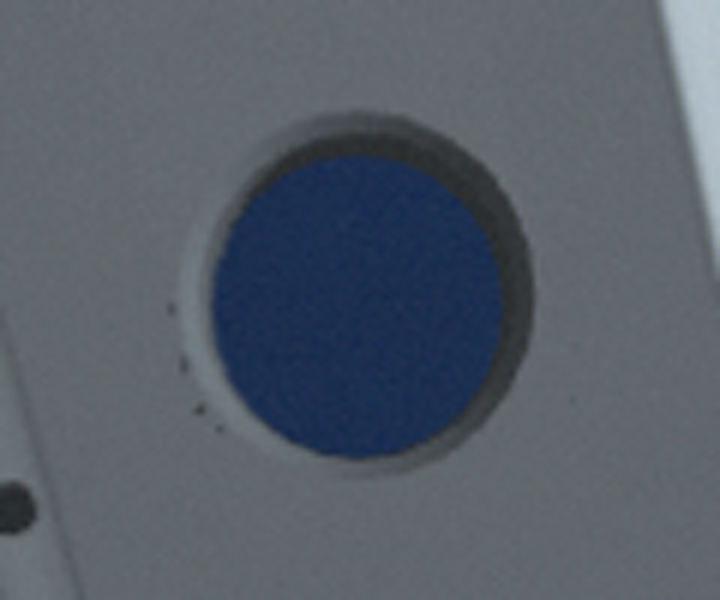

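Run:
```python
from h import *
from scipy.optimize import least_squares
m=vision.camera_model('wrist'); p0=env.get_state()['position'];print(p0)
th=np.linspace(0,6.283,200)
def box(p,r,z):
    q=proj(m,np.c_[p[0]+r*np.cos(th),p[1]+r*np.sin(th),0*th+z]); return np.r_[q.min(0),q.max(0)]
s=least_squares(lambda p:box(p,19,42)-[255,58,314.3,119.7],(450,305)); print('hole',s.x,s.fun)
im=cv2.imread('pics/w11.png')
z=p0[2]-61.5
for zz,r in((z,13.3),(z+2,15),(z+90,15)): 
    q=proj(m,np.c_[p0[0]+r*np.cos(th),p0[1]+r*np.sin(th),0*th+zz]); cv2.polylines(im,[np.int32(np.round(q*16))],True,(0,0,255),1,shift=4)
q=proj(m,np.c_[s.x[0]+19*np.cos(th),s.x[1]+19*np.sin(th),0*th+42]); cv2.polylines(im,[np.int32(np.round(q*16))],True,(0,255,0),1,shift=4)
cv2.imwrite('pics/w11o.png',cv2.resize(im[40:370,200:370],None,fx=3,fy=1.8 if 0 else 3)[:,:][-520:])
```

```text
[450.12350643 226.35561211 150.86700624]
hole [451.72450798 306.01656328] [-0.0438047   0.01463431  0.0438107  -0.01403265]
```

View pics/w11o.png

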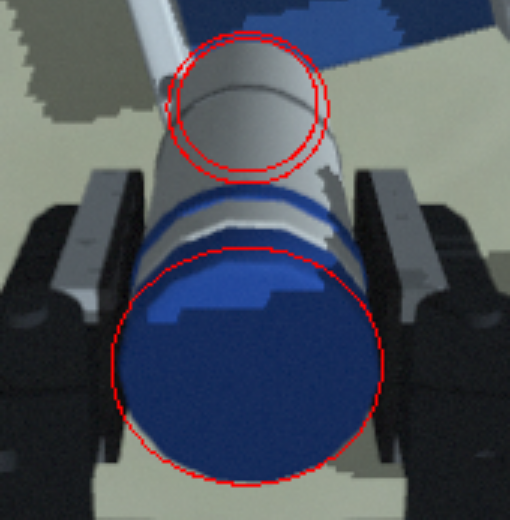

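Request:
send_rows:
  rows:
    - [[0,0,0,0.02,0,0,1],[0,0,0,0.035,0.001,0,1],[0,0,0,0.025,0.0005,0.01,1],[0,0,0,0,0,0.015,1],[0,0,0,0,0,0,1]]

```text
time: 11.1
position: [451.0, 306.1, 123.6]
ee_rot: [-0.0, 0.707, 0.707, -0.002]
contact_force: [0.0, -0.1, -1.7]
opening: 29.5
```

Request:
send_rows:
  rows:
    - [[0,0,0,0,0,0,1],[0,0,0,0,0,0,1]]

```text
time: 11.27
position: [452.2, 305.6, 126.4]
ee_rot: [0.0, 0.708, 0.707, 0.0]
contact_force: [0.2, -0.6, -1.1]
opening: 29.5
```

Run:
```python
from h import *
b=pic('scene','s12.png');d=pic('side','d12.png');m=vision.camera_model('wrist');w=pic('wrist','w12.png')
s=env.get_state(); print(s['position'],s['contact_force'],s['time'],s['opening'])
cv2.imwrite('pics/sd12.png',np.hstack([cv2.resize(b[130:250,100:220],(400,400),interpolation=2),cv2.resize(d[220:340,195:315],(400,400),interpolation=2)]))
```

```text
[452.40505317 306.07996899 126.70236644] [ 0.18459478 -0.04914784 -0.81472088] 11.4167 29.307567854834396
```

View pics/sd12.png

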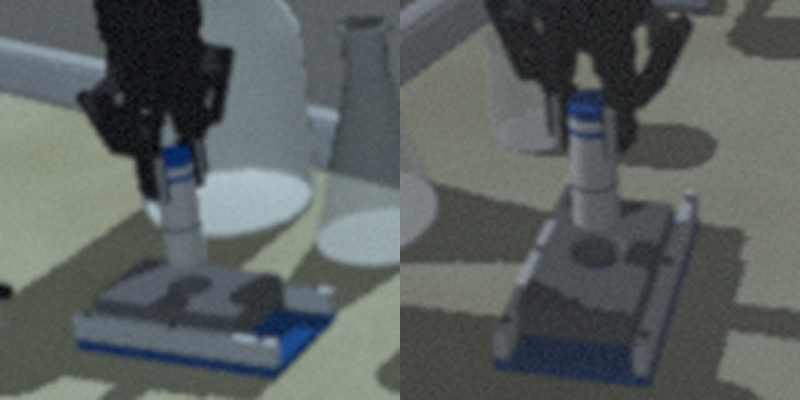

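View pics/w12.png

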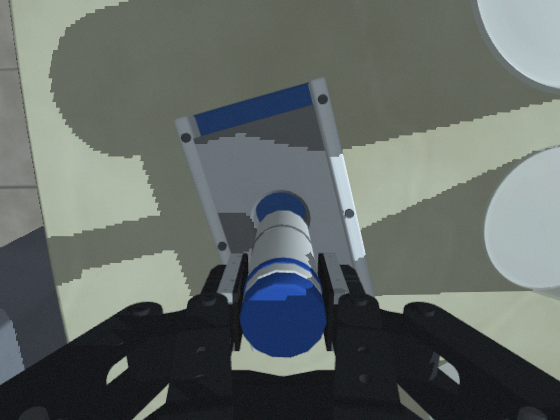

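Run:
```python
from h import *
from scipy.optimize import least_squares
m=vision.camera_model('wrist'); p0=env.get_state()['position']
th=np.linspace(0,6.283,200)
im=cv2.imread('pics/w12.png')
for c in((451.7,306.0),):
    q=proj(m,np.c_[c[0]+19*np.cos(th),c[1]+19*np.sin(th),0*th+42]); cv2.polylines(im,[np.int32(np.round(q*16))],True,(0,255,0),1,shift=4)
q=proj(m,np.c_[p0[0]+13.3*np.cos(th),p0[1]+13.3*np.sin(th),0*th+p0[2]-61.5]); cv2.polylines(im,[np.int32(np.round(q*16))],True,(0,0,255),1,shift=4)
cv2.imwrite('pics/w12c.png',cv2.resize(im[170:270,220:340],None,fx=6,fy=6,interpolation=2))
```

```text
(no output)
```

View pics/w12c.png

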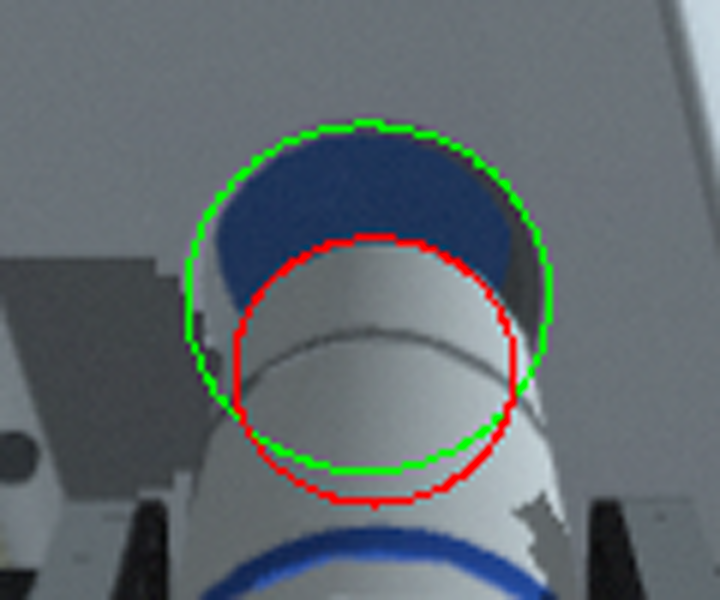

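Request:
send_rows:
  rows:
    - [[0,0,0,0,-0.0005,0.008,1],[0,0,0,0,0,0.008,1],[0,0,0,0,0,0.002,1],[0,0,0,0,0,0.002,1],[0,0,0,0,0,0,1]]

```text
time: 11.83
position: [451.1, 306.6, 105.1]
ee_rot: [-0.0, 0.707, 0.707, -0.001]
contact_force: [0.3, -0.7, -1.8]
opening: 29.9
```

Request:
send_rows:
  rows:
    - [[0,0,0,0,0,0.002,1],[0,0,0,0,0,0.002,1]]

```text
time: 12.0
position: [451.5, 306.9, 101.8]
ee_rot: [0.0, 0.707, 0.707, 0.0]
contact_force: [0.2, 0.3, -0.6]
opening: 29.8
```

Request:
send_rows:
  rows:
    - [[0,0,0,0,0,0.002,1],[0,0,0,0,0,0.002,1]]

```text
time: 12.17
position: [451.4, 306.8, 97.6]
ee_rot: [0.0, 0.707, 0.707, 0.0]
contact_force: [-0.1, 0.6, -0.6]
opening: 29.3
```

Request:
send_rows:
  rows:
    - [[0,0,0,0,0,0.002,1],[0,0,0,0,0,0.002,1],[0,0,0,0,0,0,1]]

```text
time: 12.42
position: [451.2, 306.7, 93.3]
ee_rot: [-0.0, 0.707, 0.707, -0.0]
contact_force: [-0.0, 0.3, -1.0]
opening: 29.2
```

Request:
send_rows:
  rows:
    - [[0,0,0,0,0,0.002,1],[0,0,0,0,0,0.002,1],[0,0,0,0,0,0,1]]

```text
time: 12.67
position: [451.2, 306.7, 89.4]
ee_rot: [-0.0, 0.707, 0.707, -0.0]
contact_force: [-0.5, -0.3, -0.6]
opening: 29.5
```

Request:
send_rows:
  rows:
    - [[0,0,0,0,0,0.003,1],[0,0,0,0,0,0.003,1],[0,0,0,0,0,0,1]]

```text
time: 12.92
position: [451.1, 306.7, 83.1]
ee_rot: [-0.0, 0.707, 0.707, -0.0]
contact_force: [0.1, -0.9, -1.1]
opening: 29.6
```

Request:
send_rows:
  rows:
    - [[0,0,0,0,0,0.003,1],[0,0,0,0,0,0.003,1],[0,0,0,0,0,0.002,1],[0,0,0,0,0,0,1],[0,0,0,0,0,0,1]]

```text
time: 13.33
position: [451.3, 306.8, 75.6]
ee_rot: [-0.0, 0.707, 0.707, -0.0]
contact_force: [-0.4, 0.1, -0.3]
opening: 29.6
```

Request:
send_rows:
  rows:
    - [[0,0,0,0,0,0.001,1],[0,0,0,0,0,0.001,1],[0,0,0,0,0,0,1]]

```text
time: 13.58
position: [451.3, 306.8, 73.6]
ee_rot: [-0.0, 0.707, 0.707, -0.0]
contact_force: [0.3, 0.8, -1.6]
opening: 29.2
```

Request:
send_rows:
  rows:
    - [[0,0,0,0,0,0.001,1],[0,0,0,0,0,0,1]]

```text
time: 13.75
position: [451.3, 306.7, 72.6]
ee_rot: [-0.0, 0.707, 0.707, -0.0]
contact_force: [-0.8, -0.2, -1.2]
opening: 29.5
```

Request:
send_rows:
  rows:
    - [[0,0,0,0,0,0.0005,1],[0,0,0,0,0,0,1]]

```text
time: 13.92
position: [451.4, 306.8, 72.2]
ee_rot: [-0.0, 0.707, 0.707, 0.0]
contact_force: [-1.1, 0.2, -0.2]
opening: 29.6
```

Request:
send_rows:
  rows:
    - [[0,0,0,0,0,0.0005,1],[0,0,0,0,0,0,1]]

```text
time: 14.08
position: [451.4, 306.9, 72.1]
ee_rot: [0.0, 0.707, 0.707, 0.0]
contact_force: [-0.9, -0.6, 3.8]
opening: 29.4
```

Request:
send_rows:
  rows:
    - [[0,0,0,0,0,0.0005,1],[0,0,0,0,0,0,1]]

```text
time: 14.25
position: [451.5, 306.9, 72.1]
ee_rot: [0.0, 0.707, 0.707, 0.0]
contact_force: [-2.5, -1.3, 9.4]
opening: 29.5
```

Request:
send_rows:
  rows:
    - [[0,0,0,0,0,0.0005,1],[0,0,0,0,0,0,1]]

```text
time: 14.42
position: [451.5, 307.0, 72.1]
ee_rot: [0.0, 0.707, 0.707, 0.001]
contact_force: [-3.2, -1.7, 14.5]
opening: 29.7
```

Request:
send_rows:
  rows:
    - [[0,0,0,0,0,-0.001,1],[0,0,0,0,0,0,0.2],[0,0,0,0,0,0,0],[0,0,0,0,0,0,-0.5],[0,0,0,0,0,0,-1]]

```text
time: 14.83
position: [451.4, 306.8, 71.5]
ee_rot: [-0.0, 0.707, 0.707, -0.0]
contact_force: [-0.1, -0.7, -0.0]
opening: 65.7
```

Request:
send_rows:
  rows:
    - [[0,0,0,0,0,0,-1],[0,0,0,0,0,0,-1],[0,0,0,0,0,-0.01,-1],[0,0,0,0,0,-0.03,-1],[0,0,0,0,0,-0.03,-1]]

```text
time: 15.25
position: [450.6, 306.4, 142.3]
ee_rot: [-0.0, 0.707, 0.707, -0.001]
contact_force: [0.7, 0.6, -0.2]
opening: 85.4
```

Request:
send_rows:
  rows:
    - [[0,0,0,-0.02,0,-0.02,-1],[0,0,0,-0.03,0,-0.01,-1],[0,0,0,-0.03,0,0,-1],[0,0,0,0,0,0,-1],[0,0,0,0,0,0,-1]]

```text
time: 15.67
position: [451.6, 225.8, 172.9]
ee_rot: [0.0, 0.708, 0.706, 0.001]
contact_force: [0.6, 0.8, 0.5]
opening: 85.4
```

Run:
```python
from h import *
b=pic('scene','s13.png');d=pic('side','d13.png');m=vision.camera_model('wrist');w=pic('wrist','w13.png')
s=env.get_state(); print(s['position'],s['contact_force'],s['time'],s['opening'])
cv2.imwrite('pics/sd13.png',np.hstack([cv2.resize(b[150:270,100:220],(400,400),interpolation=2),cv2.resize(d[220:340,195:315],(400,400),interpolation=2)]))
cv2.imwrite('pics/sd13b.png',cv2.resize(b[130:260,290:450],None,fx=4,fy=4,interpolation=2))
hsv=cv2.cvtColor(w,cv2.COLOR_BGR2HSV)
mk=((hsv[...,0]>105)&(hsv[...,0]<130)&(hsv[...,1]>150)).astype(np.uint8)
n,l,st,c=cv2.connectedComponentsWithStats(mk)
for i in range(1,n):
    if st[i,4]>300: print(st[i],c[i],atz(m,c[i],100)[0])
```

```text
[451.44470838 227.31362227 171.93509383] [-0.2926847   0.38654248  0.44865929] 15.8167 85.50427328252293
[ 255   61   54   56 2337] [281.96747967  88.15019255] [451.56464426 305.57405706 100.        ]
[ 259  165   98   56 3153] [308.16460514 192.69521091] [466.78060085 247.33789722 100.        ]
```

View pics/sd13.png

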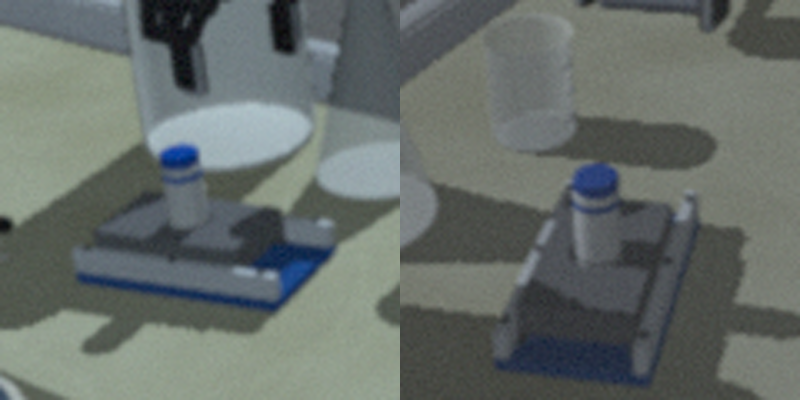

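View pics/sd13b.png

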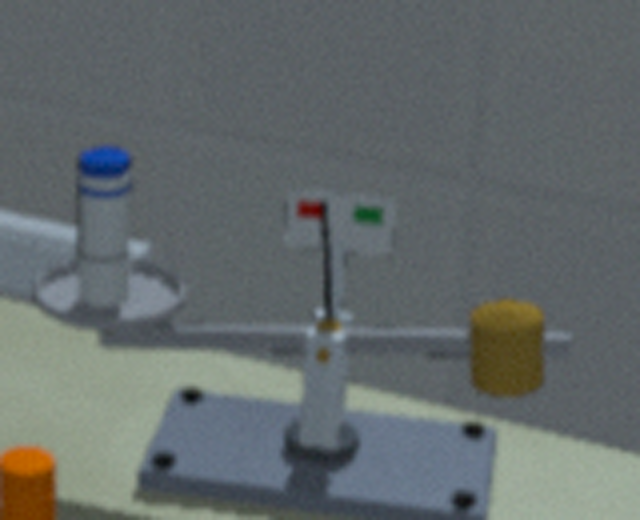

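View pics/w13.png

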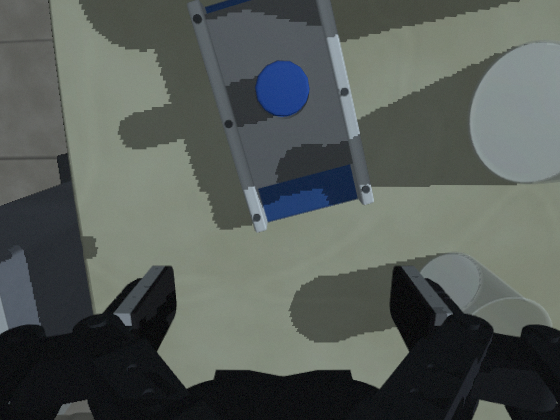

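Run:
```python
from h import *
M={c:vision.camera_model(c) for c in('scene','side')}
for z in(100,108,122): print('seat z',z,{c:np.round(proj(M[c],[[451.4,306.3,z]])[0],1).tolist() for c in M})
print('seen scene',(154,197.1),'side',(195+196*.3,220+178*.3))
for z in(188,201,214): print('pan cap z',z,np.round(proj(M['scene'],[[610.5,-73.8,z]])[0],1)); 
print('seen',(290+105/4,130+160/4))
for a in(.1,0): print(a)
```

```text
seat z 100 {'scene': [153.4, 195.1], 'side': [253.1, 271.5]}
seat z 108 {'scene': [153.0, 192.2], 'side': [252.9, 268.3]}
seat z 122 {'scene': [152.2, 187.1], 'side': [252.7, 262.6]}
seen scene (154, 197.1) side (253.8, 273.4)
pan cap z 188 [316.4 168.5]
pan cap z 201 [316.5 163.1]
pan cap z 214 [316.5 157.7]
seen (316.25, 170.0)
0.1
0
```

Both cap heights match the fully seated (100 mm) and sunk (188 mm) cases, so I'm handing in.

Run:
```python
from cell import env
print(env.hand_in(), env.get_state()['time'])
```

```text
the job is handed in; nothing more can be done
the job is handed in; nothing more can be done
```

The job is done and handed in at about 16 s. The heavy cartridge stands on the sunk pan, and the light one is seated in the holder.

- **Weighing:** I put the cartridge nearer the balance (at about 449, -53) on the pan. It sank and the pointer swung from green to red, so that one is heavy, and I left it there. I took the other to be light by elimination and did not weigh it.
- **Seating:** I found the hole with the wrist camera at about (452, 306). The light cartridge went in with no noticeable resistance and touched the base at the expected height. The highest reading I saw there was 14.5 N, under the 25 N limit. I then backed off, let go and moved clear.
- **Last checks:** The pan was still sunk 8 s after release. Cap heights fit the pan sunk (188 mm) and the cartridge fully home (100 mm), to within about 2 pixels. The seated cartridge looked upright, and the gripper was open and touching nothing. I moved neither the glassware nor the cotton jar, but took no final picture of the jar.
- **Disagreements:** The two fixed cameras put the pan up to 25 mm apart sideways, and the cartridges and hole 7 to 10 mm apart, so I relied on the wrist camera. The pointer stops at the inner edge of the red patch rather than in its middle. No check failed.

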